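Eject a battery pack from the charging dock and catch it

TASK

The blue battery pack in the twin charging dock is wanted for the next race. Press the eject key of its bay with one fingertip while your other finger waits in front of the pack and traps it as it springs out, then draw that finger slowly back with the pack still pushing against it until the spring is spent, and take your hand away so that the pack is left standing part-way out of its bay on the dock. Use only your fingers, do not lift the pack, do not let the pack shoot out, leave the orange pack latched in its bay, and do not disturb the radio handset, cone and striped block round the dock.

Things in the scene. Friction and masses are not known exactly. Their poses are not given: they have to be found in the camera images.
- dock: Dark grey twin charging dock, fixed, 166 mm deep (x) by 176 wide (y), hood 55 high. Origin at table height on its middle line, below the front faces of the latched packs; x from its front to its back, y to the left seen from its front, z up. Packs slide on its flat deck, 20 mm above the table, front edge at x = -70 mm; before the bays (x under 0) only the keys and 4 mm catches stand on the deck.
- bay_left (a point): Mouth of the left bay (middle of its width, on the deck): at x = 0, y = +25, z = 20 mm in the dock's frame. The bay's side walls are 39 mm apart from x = 4 mm backward, 52 mm high above the table; the hood covers it from x = 24 mm backward. Its eject key is key_left, outboard of it.
- bay_right (a point): The same for the right bay, at x = 0, y = -25, z = 20 mm in the dock's frame. Its eject key is key_right.
- pack_blue: Blue battery pack with a pale band, 70 long (x) x 36 wide (y) x 28 mm high, about 90 g, loose, latched in either bay. Origin at the centre of its underside, axes parallel to the dock's; latched at x = 35 mm in the dock's frame. Its key frees it and a spring drives it toward the dock's -x (3 N, falling to 1.5 N at the end of the 40 mm stroke). Unstopped it shoots off the deck (sliding friction about 0.25).
- pack_orange: Orange battery pack of the same shape, latched in the other bay, to be left there. Origin and axes as for the blue pack.
- key_left_top (a point): Centre of the top of the left (+y) eject key, light grey and ridged, 22 (x) by 24 mm (y), at x = -34, y = +68 mm in the dock's frame, 35 mm above the table. It goes straight down 6 mm to 29 mm, takes 2 to 4 N plus up to 1 N of friction, frees its pack after about 4 mm and springs back when let go. Its surround is 25 mm above the table.
- key_right_top (a point): The same for the right (-y) eject key, at x = -34, y = -68 mm in the dock's frame.
- key_left (a joint): Travel of the left key: 0 up, 0.006 m fully pressed.
- key_right (a joint): Travel of the right key: 0 up, 0.006 m fully pressed.
- handset: Black two-stick radio handset, 102 x 110 x 38 mm, loose, beside the dock on its -y side. Origin at the centre of its underside.
- cone_0: Small orange traffic cone, 26 x 26 x 30 mm, loose, beside the dock on its +y side. Origin at the centre of its underside.
- barrier_block_0: Red and white striped guard block, 16 x 100 x 24 mm, loose, beside the dock on its +y side. Origin at the centre of its underside.
Not all that is in view belongs to the job. What is meant by the pack_blue is not turquoise, and is the smaller of those in its own colour.

How it is judged:
On the way:
1. the blue pack has sprung from its catch and is trapped against a finger before the spring is spent (6 to 37 mm out) (x of pack_blue in the frame of dock between -0.002 and 0.029 m and contact force between the fingers and pack_blue above 0.3 N), for 0.1 s.
At the end, for the whole second after the job is handed in: The blue pack stands still and upright on the dock's deck, in line with its bay, 34 to 60 mm out of its latched place, touched by nothing of the robot; the orange pack is still latched in its bay (within 4 mm) and both keys are up (x of pack_blue in the frame of dock between -0.025 and 0.001 m and z of pack_blue in the frame of dock between 0.016 and 0.024 m and angle between the x axis of pack_blue and the x axis of dock, either way round below 0.15 rad and angle between pack_blue's own z axis and vertical below 0.1 rad and linear speed of pack_blue below 0.01 m/s and x of pack_orange in the frame of dock above 0.031 m and value of joint each of key_left, key_right below 0.002 m).
It fails at once if the blue pack shoots out: more than 65 mm from its latched place, or off the deck (x of pack_blue in the frame of dock below -0.03 m or z of pack_blue in the frame of dock below 0.012 m).
It fails at once if the blue pack is lifted or tipped (z of pack_blue in the frame of dock above 0.027 m or angle between pack_blue's own z axis and vertical above 0.25 rad).
It fails at once if something other than the fingers presses on the dock or its keys (over 3 N) (contact force between the arm and dock above 3 N).
It fails at once if the orange pack is ejected, moved or lifted (distance of pack_orange from where it was at the start of the episode above 0.006 m).
It fails at once if the radio handset, cone or striped block are disturbed (moved more than 10 mm) (distance of any of handset, cone_0, barrier_block_0 from where it was at the start of the episode above 0.01 m).
It also fails if it takes over 32 s, if anything falls off the work surface, if the arm or the gripper's body presses on something with over 40 N, if the wrist force passes 120 N, or if a joint passes its speed limit or range.

ROBOT

A 6-joint arm with a two-finger parallel gripper is mounted at the origin on the work surface; the furniture and walls round the work are solid. World frame = base frame: x ahead of the robot, y to its left, z up, the work surface at z = 0. Lengths are in m, angles in rad, forces in N, time in s.
With the tool pointing down it reaches from about 0.375 to 0.9 m from the base axis. Payload 3.1 kg.
Tool frame: the origin (TCP) lies at the very end of the fingers, on their centre line; the grasp point (between the pads) lies 19 mm behind it; z points along the fingers, x is the direction in which the jaws open and shut, and the axes are right-handed (so a half turn about z gives the same grasp; the last joint's range is limited). The gripper opens to 87 mm and grips with 3 to 60 N. Pads are 19 mm wide; open, the fingers measure 117 mm over their backs; the gripper's body (75 mm by 190 mm) begins 51 mm behind the grasp point.
Start: joints at [-1.405, 0.527, 1.433, -0, 1.181, -0.178], TCP at [0.211, -0.588, 0.223] pointing down, gripper open.
Joint ranges: [-3.08, 3.08], [-0.75, 2.2], [0.22, 2.44], [-1.43, 4.57], [0, 2.65], [-2.85, 2.85]. Speed limits (rad/s): [2.79, 2.79, 3.14, 3.14, 3.14, 3.14].

INTERFACE

Orientations are given as a unit quaternion [x, y, z, w].
In Python, from rig import robot gives the robot as it stands. The module is installed in compiled form; this text tells all that it offers.
- The arm moves only by the tool play_rows, never from a script. Its argument "increments" is one flat list of numbers, 4 for each row, row after row: the shift along the tool's x, y, z in cm, then the turn about the tool's z in rad. In form: [dx, dy, dz, twist, dx, dy, dz, twist, ...]. A call has 1 to 5 rows; each row shifts and turns the commanded pose from where the row before left it, along the tool's axes as they then stand; what a row does not reach is not made up. A row lasts 1/10 s, in which the tool goes at most 50 mm and 8.59 degrees, less where a joint would pass 70% of its speed; a pose out of reach is approached as far as the arm can. A call is refused whole if a number of a shift passes 5 or a number of a turn 0.15, either way. A call with a gripper value outside its range is refused whole. "fingers" is the finger opening in cm, from 0 to 8.7, set as the call begins (left out, the last holds). The fingers move at their own pace and stop on an object; "newtons" is the grip in N (left out, the last holds). Time passes only in rows, so rows that do not move let the fingers close. It gives the time, the measured TCP pose, the force and the opening at its end, in the units of the state.
- robot.get_obs(): the state, without advancing time (a new reading comes with each control period).
- robot.camera(name): name is "side" or "top" or "wrist"; returns the picture (400x640x3 uint8, blue, green, red); there is no depth.
- robot.get_calibration(name): a dict with "fx", "fy", "cx", "cy" (pixels), "dist_coeffs" ([k1, k2, p1, p2, k3] as OpenCV has them; the pictures are not rectified), "R" (3x3) and "t" (3): a world point X has camera coordinates R X + t. Camera axes: x right, y down, z forward; pixel columns grow to the right and rows downward; lengths in m; the calibration is good to about 2 mm. A picture is of the moment at which its call begins: read the wrist's pose just before it. get_calibration takes no time and is no camera call; for the wrist camera it gives the pose at the moment of the call.
- robot.hand_in(): hands the job in, once; it reports no verdict.
The state is a dict: "time": time; "q": joint angles; "joint_velocities": joint speeds; "joint_torque": joint torques, N m; "position": TCP position; "tool_rot": TCP orientation; "ft_force": force on the tool from outside, world axes, zero at the start; "moment": the same for the moment, N m; "grip_width": finger opening in m.
Only numpy, scipy, OpenCV 4.12 (cv2) and the standard library are available. Lean on these libraries where they do the work, as an engineer would, in place of code of your own. Each camera call takes 0.05 s, during which the arm holds its last target. There are 200 camera calls.

## Working session

There is one attempt and no reset: what is moved stays moved. The work goes in short steps, Python scripts to look and compute and a tool call to move; the robot and the scene stay as the last step left them, time stands still between calls to the robot, and variables do not carry over. Pictures are saved under pics/ and viewed, and the job is handed in when it is done.

Besides the shell and the picture viewer there is one more tool, called as name(argument=value, ...), one argument or row to a line, values as JSON. play_rows: Moves the arm, as the interface text tells. Its arguments: {"type":"object","properties":{"increments":{"type":"array","items":{"type":"number"}},"fingers":{"type":"number"},"newtons":{"type":"number"}},"required":["increments"]}

```bash
mkdir -p pics; python3 - <<'E'
from rig import robot
import cv2
o=robot.get_obs();print(o)
for n in("top","side","wrist"):
    c=robot.get_calibration(n);print(n,c)
    cv2.imwrite(f"pics/{n}0.png",robot.camera(n))
E
```

```text
{'time': 0.0, 'q': array([-1.40551141e+00,  5.28499475e-01,  1.43391689e+00, -2.55333299e-05,
        1.18137403e+00, -1.78516648e-01]), 'joint_velocities': array([-0.00055347,  0.00185926, -0.0002901 ,  0.00193486,  0.00209201,
        0.00095108]), 'joint_torque': array([-1.11276433e-03, -4.40045643e+01, -1.76593173e+01,  6.34008832e-02,
        5.82415354e-02, -1.63677792e-04]), 'position': array([ 0.21055551, -0.58768122,  0.22154653]), 'tool_rot': array([ 8.17641777e-01, -5.75726252e-01, -7.80263874e-04, -7.73850009e-04]), 'ft_force': array([ 0.09186564, -0.44510597,  0.97573884]), 'moment': array([ 0.02294131, -0.05631527,  0.04886024]), 'grip_width': 0.08684797234369579}
top {'fx': 512.4344247643612, 'fy': 512.4344247643612, 'cx': 310.3011971475467, 'cy': 199.66343854486848, 'dist_coeffs': array([0.03632097, 0.        , 0.        , 0.        , 0.        ]), 'R': array([[ 4.88759008e-03, -9.99424978e-01, -3.35533172e-02],
       [-9.90374686e-01, -1.96469226e-04, -1.38412223e-01],
       [ 1.38326041e-01,  3.39068582e-02, -9.89806158e-01]]), 't': array([-0.12990005,  0.62520524,  0.95745186])}
side {'fx': 483.2736635680781, 'fy': 483.2736635680781, 'cx': 324.4597908255296, 'cy': 194.6135589135076, 'dist_coeffs': array([-0.0622196,  0.       ,  0.       ,  0.       ,  0.       ]), 'R': array([[-0.98276455, -0.18464839,  0.00887731],
       [-0.07792842,  0.37026035, -0.92565352],
       [ 0.16763351, -0.91039126, -0.3782681 ]]), 't': array([0.57847553, 0.14254618, 0.980329  ])}
wrist {'fx': 289.4281220681288, 'fy': 289.4281220681288, 'cx': 318.0809662152682, 'cy': 200.4968204629164, 'dist_coeffs': array([-0.02680914,  0.        ,  0.        ,  0.        ,  0.        ]), 'R': array([[ 3.36794682e-01, -9.41577616e-01, -9.66556822e-04],
       [-9.11439162e-01, -3.26271701e-01,  2.50650018e-01],
       [-2.36321807e-01, -8.35366356e-02, -9.68077287e-01]]), 't': array([-0.62546365, -0.02972318,  0.38883589])}
```

View pics/top0.png

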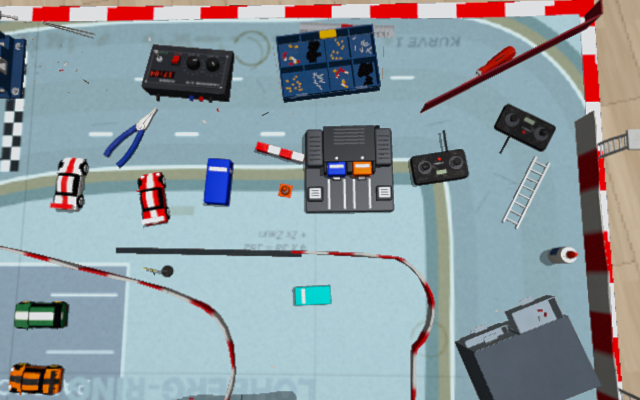

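View pics/side0.png

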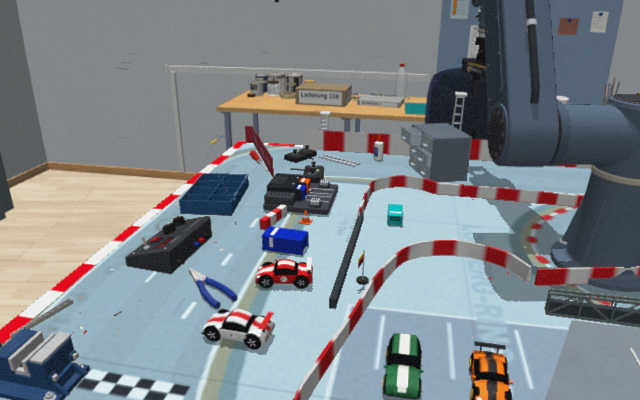

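View pics/wrist0.png

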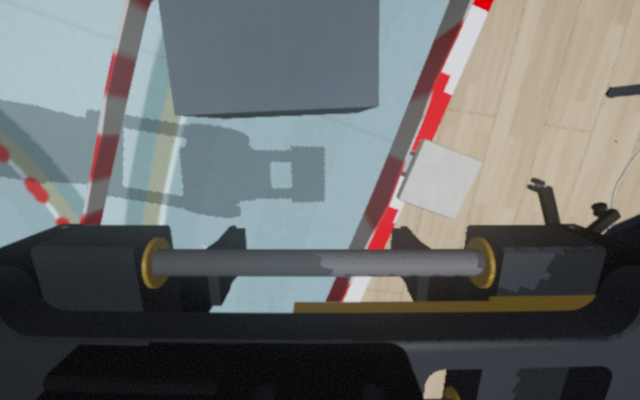

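```bash
cat > h.py <<'E'
import numpy as np,cv2
from rig import robot
def ray(name,px,z,c=None):
    c=c or robot.get_calibration(name)
    K=np.array([[c['fx'],0,c['cx']],[0,c['fy'],c['cy']],[0,0,1]])
    u=cv2.undistortPoints(np.array(px,float).reshape(-1,1,2),K,c['dist_coeffs']).reshape(-1,2)
    R,t=c['R'],c['t'];C=-R.T@t
    d=np.c_[u,np.ones(len(u))]@R
    return C+d*((z-C[2])/d[:,2])[:,None]
E
python3 - <<'E'
from h import *
im=cv2.imread('pics/top0.png')
cr=im[110:225,240:480]
cv2.imwrite('pics/crop0.png',cv2.resize(cr,None,fx=3.3,fy=3.3,interpolation=cv2.INTER_CUBIC))
hsv=cv2.cvtColor(im,cv2.COLOR_BGR2HSV)
def blobs(m,z,lab,lo=15):
    m=m.astype(np.uint8);z0=np.zeros_like(m);z0[110:225,240:480]=m[110:225,240:480]
    n,_,s,c=cv2.connectedComponentsWithStats(z0)
    for i in range(1,n):
        if s[i,4]>lo: print(lab,s[i],c[i].round(1),ray('top',c[i],z).round(4))
H,S,V=cv2.split(hsv)
blobs((S<40)&(V>150),.035,'key')
blobs((H>105)&(H<130)&(S>120)&(V>90),.048,'blue')
blobs((H>5)&(H<20)&(S>150)&(V>120),.048,'orange')
E
```

```text
key [261 132  24   4  92] [272.5 133.5] [[ 0.7601 -0.0517  0.035 ]]
key [267 144  14  11  99] [273.7 149.2] [[ 0.728  -0.0546  0.035 ]]
key [291 150  13  11  95] [297.3 155.7] [[ 0.7146 -0.1018  0.035 ]]
key [393 158  17  15 160] [400.3 164.5] [[ 0.6962 -0.3048  0.035 ]]
key [240 165  64  15 753] [269.8 171.6] [[ 0.6825 -0.0475  0.035 ]]
key [330 165  13   3  34] [335.4 165.9] [[ 0.6939 -0.1774  0.035 ]]
key [356 164  13   3  30] [362.6 165.3] [[ 0.6949 -0.2309  0.035 ]]
key [327 179   4  30  72] [328.7 194.8] [[ 0.6361 -0.1642  0.035 ]]
key [343 179   3  30  88] [344.  193.2] [[ 0.6393 -0.1942  0.035 ]]
key [352 179   4  30  78] [353.8 194.5] [[ 0.6366 -0.2133  0.035 ]]
key [368 178   4  31  77] [369.3 192.6] [[ 0.6404 -0.2435  0.035 ]]
key [433 182  19  43 532] [442.4 203.5] [[ 0.6189 -0.3842  0.035 ]]
key [379 187  12  10 111] [384.1 191.6] [[ 0.6424 -0.2723  0.035 ]]
key [310 188  11  11 112] [314.9 192.6] [[ 0.6404 -0.1371  0.035 ]]
blue [327 162  19  13 193] [336.1 168.6] [[ 0.6857 -0.1784  0.048 ]]
orange [353 161  19  16 187] [361.9 168.9] [[ 0.685  -0.2286  0.048 ]]
orange [278 184  15  14 126] [285.1 190. ] [[ 0.6436 -0.0794  0.048 ]]
```

View pics/crop0.png

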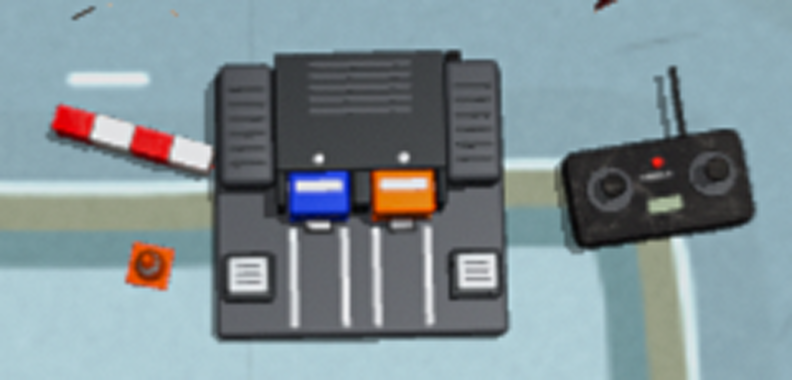

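play_rows(
  increments=[0, 0, -2.5, -0.02, 0, 0, -2.5, -0.02, 0, 0, -2.5, -0.02, 0, 0, -2.5, -0.02, 0, 0, -2, -0.018],
  fingers=2.7,
  newtons=20,
)

```text
time: 0.65
position: [0.2107, -0.5884, 0.3438]
tool_rot: [0.845, -0.535, 0.0, 0.0]
ft_force: [-0.1, -0.8, 0.0]
grip_width: 0.0551
```

play_rows(
  increments=[-1.2, -3.5, 0, 0, -1.2, -3.5, 0, 0, -1.2, -3.5, 0, 0, -1.2, -3.5, 0, 0, -1.2, -3.5, 0, 0],
)

```text
time: 1.15
position: [0.344, -0.458, 0.3422]
tool_rot: [0.845, -0.535, -0.0, -0.0]
ft_force: [0.9, -0.2, 0.5]
grip_width: 0.0276
```

play_rows(
  increments=[-1.2, -3.5, 0, 0, -1.2, -3.5, 0, 0, -1.2, -3.5, 0, 0, -1.2, -3.5, 0, 0, -1.2, -3.5, 0, 0],
)

```text
time: 1.65
position: [0.4765, -0.3289, 0.3422]
tool_rot: [0.845, -0.535, -0.0, -0.0]
ft_force: [-0.5, -0.6, 0.2]
grip_width: 0.027
```

play_rows(
  increments=[-1.2, -3.5, 0, 0, -1.2, -3.5, 0, 0, -1.2, -3.5, 0, 0, -1.2, -3.5, 0, 0, 0, 0, 0, 0],
)

```text
time: 2.15
position: [0.5843, -0.2233, 0.3419]
tool_rot: [0.846, -0.533, -0.0, -0.001]
ft_force: [-0.2, -0.5, -0.2]
grip_width: 0.0275
```

play_rows(
  increments=[-1.0, -3, 0, 0, -1.2, -3, 0, 0, -1, -2.6, 0, 0, 0, 0, -0.01, 0, 0, 0, 4, 0],
)

```text
time: 2.65
position: [0.6494, -0.1629, 0.3082]
tool_rot: [0.845, -0.534, 0.007, -0.001]
ft_force: [1.5, -0.2, -0.3]
grip_width: 0.0268
```

play_rows(
  increments=[0, 0, 4, 0, 0, 0, 4, 0, 0, 0, 4, 0, 0, 0, 4, 0, 0, 0, 0, 0],
)

```text
time: 3.15
position: [0.6403, -0.1607, 0.1363]
tool_rot: [0.845, -0.535, -0.007, 0.002]
ft_force: [-1.3, 0.0, -0.8]
grip_width: 0.0272
```

```bash
python3 - <<'E'
from h import *
o=robot.get_obs();print(o['position'],o['tool_rot'],o['grip_width'])
c=robot.get_calibration('wrist');np.save('cw.npy',c,allow_pickle=True)
w=robot.camera('wrist');cv2.imwrite('pics/wrist1.png',w)
t=robot.camera('top');cv2.imwrite('pics/top1.png',cv2.resize(t[110:225,240:480],None,fx=3.3,fy=3.3))
E
```

```text
[ 0.64027212 -0.16066432  0.13627619] [ 0.84454523 -0.53543322 -0.00723656  0.00150104] 0.027177227541374263
```

View pics/wrist1.png

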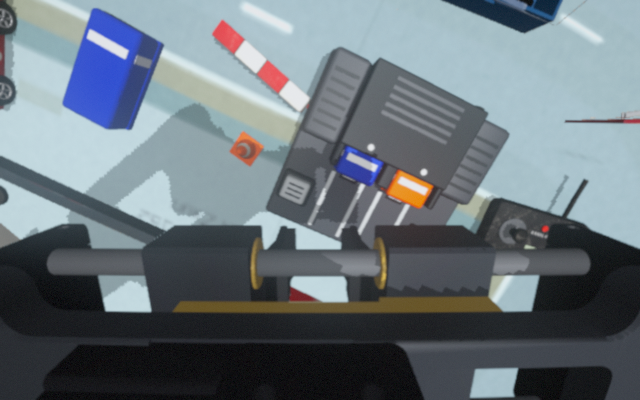

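View pics/top1.png

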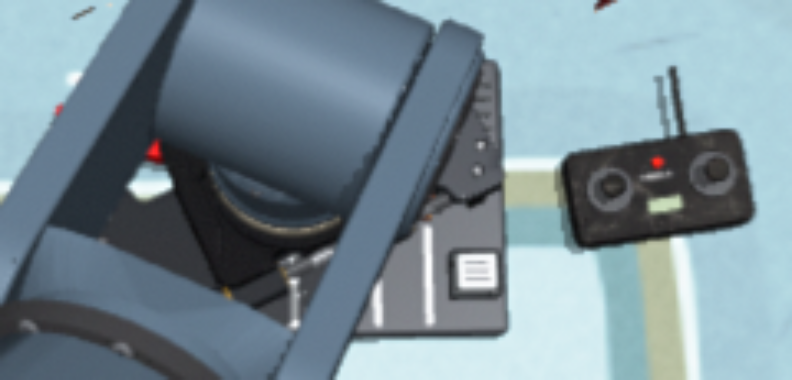

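play_rows(
  increments=[0, 0, 2, 0, 0, 0, 2, 0, 0, 0, 0, 0, 0, 0, 0, 0, 0, 0, 0, 0],
)

```text
time: 3.75
position: [0.6475, -0.1622, 0.1053]
tool_rot: [0.845, -0.535, 0.002, -0.0]
ft_force: [0.3, 0.3, -0.1]
grip_width: 0.0268
```

```bash
python3 - <<'E'
from h import *
o=robot.get_obs();print(o['position'],o['tool_rot'],o['grip_width'])
c=robot.get_calibration('wrist')
im=robot.camera('wrist');cv2.imwrite('pics/wrist2.png',im)
R=c['R'];print(R,c['t'])
H,S,V=cv2.split(cv2.cvtColor(im,cv2.COLOR_BGR2HSV))
def blobs(m,z,lab):
    m=m.astype(np.uint8);m[230:]=0
    n,l,s,ce=cv2.connectedComponentsWithStats(m)
    for i in range(1,n):
        if 80<s[i,4]<6000: print(lab,s[i],ce[i].round(1),ray('wrist',ce[i],z,c).round(4), cv2.minAreaRect(np.argwhere(l==i)[:,::-1].astype(np.float32)))
blobs((S<50)&(V>110),.035,'key')
blobs((H>105)&(H<130)&(S>120)&(V>90),.048,'blue')
blobs((H>5)&(H<20)&(S>150)&(V>120),.048,'orange')
cv2.imwrite('pics/wrist2c.png',cv2.resize(im[120:320,200:460],None,fx=3,fy=3,interpolation=cv2.INTER_CUBIC))
E
```

```text
[ 0.64747139 -0.16216738  0.10533923] [ 8.44841791e-01 -5.35011036e-01  2.33132814e-03 -3.22963221e-04] 0.026845629488476016
[[ 0.4272529  -0.90412075  0.00454257]
 [-0.87634072 -0.41287854  0.24810935]
 [-0.22244529 -0.10998628 -0.96872138]] [-0.42506014  0.49987283  0.40177582]
key [ 49  27  46  33 524] [71.5 42.9] [[0.687  0.0573 0.035 ]] ((71.58445739746094, 42.84645080566406), (51.346256256103516, 10.558402061462402), 28.810794830322266)
key [104  57  21  13 182] [113.5  62.9] [[0.6867 0.0241 0.035 ]] ((113.44999694824219, 63.150001525878906), (19.922346115112305, 9.486831665039062), 18.43494987487793)
key [377  62  17  18 102] [383.3  69.6] [[ 0.7678 -0.161   0.035 ]] ((383.70770263671875, 72.76155090332031), (15.380305290222168, 16.496618270874023), 29.744882583618164)
key [400  79  76  42 495] [434.7  98.5] [[ 0.7668 -0.2065  0.035 ]] ((437.10003662109375, 99.30001831054688), (83.62894439697266, 6.7082037925720215), 26.56505012512207)
key [395  88  75  42 483] [430.5 108.2] [[ 0.7592 -0.2071  0.035 ]] ((431.827392578125, 109.33021545410156), (83.1843490600586, 6.7071142196655
[... 2586 characters left out ...]
218.5019989013672), (17.59671401977539, 25.53074836730957), 12.804265975952148)
key [  0 212  41  18 394] [ 13.6 223.3] [[0.5245 0.0705 0.035 ]] ((20.0, 220.5), (40.0, 17.0), 0.0)
blue [ 330  158   54   44 1052] [354.9 181.5] [[ 0.6845 -0.1778  0.048 ]] ((355.8382568359375, 180.39706420898438), (47.04193115234375, 31.678390502929688), 25.34617805480957)
orange [214 142  36  36 383] [231.4 158.7] [[ 0.6603 -0.0855  0.048 ]] ((231.4496612548828, 159.21475219726562), (27.52619171142578, 25.56003761291504), 34.99202346801758)
orange [387 184  53  42 985] [411.6 207.1] [[ 0.6853 -0.2277  0.048 ]] ((412.5975341796875, 205.8780517578125), (45.60475158691406, 30.794570922851562), 24.623563766479492)
```

View pics/wrist2c.png

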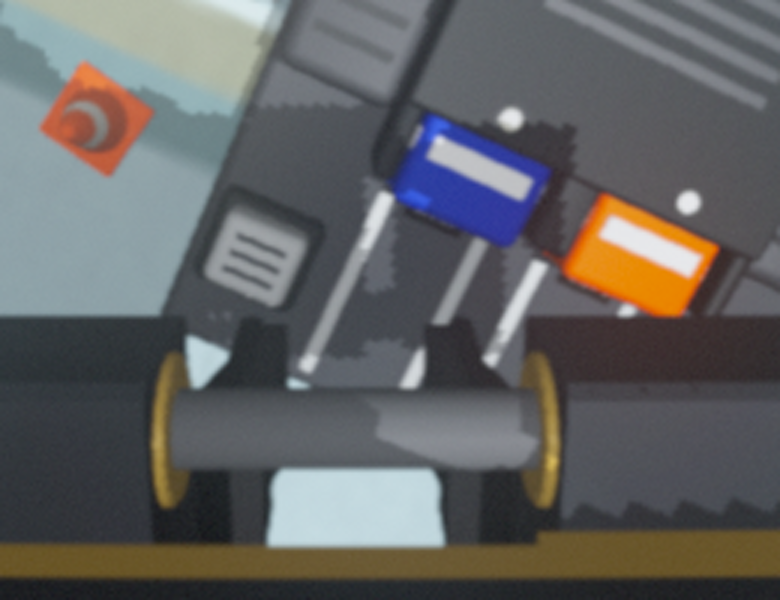

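play_rows(
  increments=[-0.2, -0.2, 0.5, 0, -0.16, -0.12, 0.5, 0, 0, 0, 1.2, 0, 0, 0, 1.2, 0, 0, 0, 1.2, 0],
)

```text
time: 4.3
position: [0.6467, -0.1565, 0.055]
tool_rot: [0.845, -0.535, -0.001, 0.0]
ft_force: [0.5, -0.3, 0.5]
grip_width: 0.027
```

play_rows(
  increments=[0, 0, 1, 0, 0, 0, 0.4, 0, 0, 0, 0, 0, 0, 0, 0, 0, 0, 0, 0, 0],
)

```text
time: 4.8
position: [0.6477, -0.1569, 0.0433]
tool_rot: [0.845, -0.535, 0.001, -0.0]
ft_force: [0.4, -0.9, -0.3]
grip_width: 0.027
```

```bash
python3 - <<'E'
from h import *
o=robot.get_obs();print(o['position'],o['tool_rot'],o['grip_width'],o['ft_force'])
p=o['position'][:2];q=o['tool_rot'];a=2*np.arctan2(q[1],q[0]);u=np.array([np.cos(a),np.sin(a)]);v=np.array([u[1],-u[0]])
O=np.array([.6754,-.2042]);X=np.array([1,.0148]);Y=np.array([-.0148,1])
d=lambda w:((np.array([(w-O)@X,(w-O)@Y]))*1e3).round(1)
h=o['grip_width']/2
print('key finger',d(p-u*(h+.0075)),'pack corner',[d(p+u*(h+s)+t*v*.0095) for s in(0,.015) for t in(-1,1)])
im=robot.camera('wrist');cv2.imwrite('pics/wrist3.png',cv2.resize(im[120:320,200:460],None,fx=3,fy=3))
im=robot.camera('side');cv2.imwrite('pics/side3.png',cv2.resize(im[140:240,230:380],None,fx=5,fy=5))
E
```

```text
[ 0.64772174 -0.15694983  0.04329498] [ 8.44842637e-01 -5.35014456e-01  6.62631978e-04 -1.05267885e-04] 0.026954200948312985 [ 0.36445116 -0.86634242 -0.30013879]
key finger [-35.7  66.8] pack corner [array([-12.7,  39.3]), array([-30. ,  31.5]), array([-6.5, 25.7]), array([-23.8,  17.8])]
```

View pics/wrist3.png

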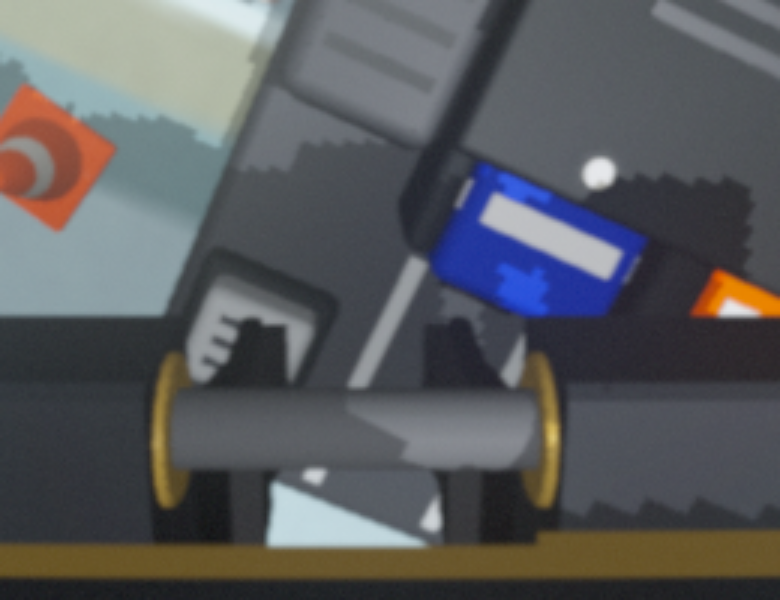

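View pics/side3.png

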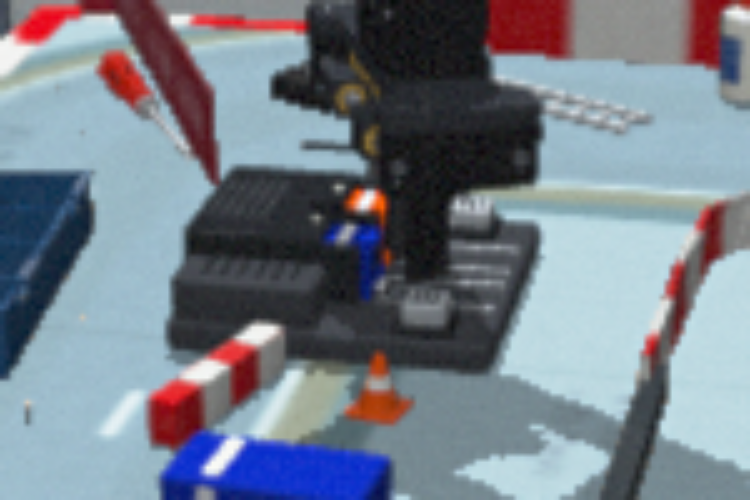

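play_rows(
  increments=[0, 0, 0.4, 0, 0, 0, 0.3, 0, 0, 0, 0.3, 0, 0, 0, 0.2, 0, 0, 0, 0.1, 0],
)

```text
time: 5.4
position: [0.6468, -0.1567, 0.0297]
tool_rot: [0.845, -0.535, -0.001, 0.0]
ft_force: [-2.0, -0.8, 3.9]
grip_width: 0.0269
```

play_rows(
  increments=[0, 0, 0, 0, 0, 0, 0, 0],
)

```text
time: 5.6
position: [0.6468, -0.1566, 0.0296]
tool_rot: [0.845, -0.535, -0.0, 0.0]
ft_force: [-2.1, 0.6, 4.2]
grip_width: 0.0268
```

```bash
python3 - <<'E'
from h import *
o=robot.get_obs();print(o['position'],o['tool_rot'],o['grip_width'],o['ft_force'],o['moment'])
im=robot.camera('wrist');cv2.imwrite('pics/wrist4.png',cv2.resize(im[120:320,200:460],None,fx=3,fy=3))
E
```

```text
[ 0.64677575 -0.15662148  0.02964773] [ 8.44845177e-01 -5.35010644e-01 -4.65642176e-04  1.44997567e-04] 0.0267828947357458 [-2.12613005  0.64210088  4.15289224] [ 0.0809387   0.3530997  -0.04169218]
```

View pics/wrist4.png

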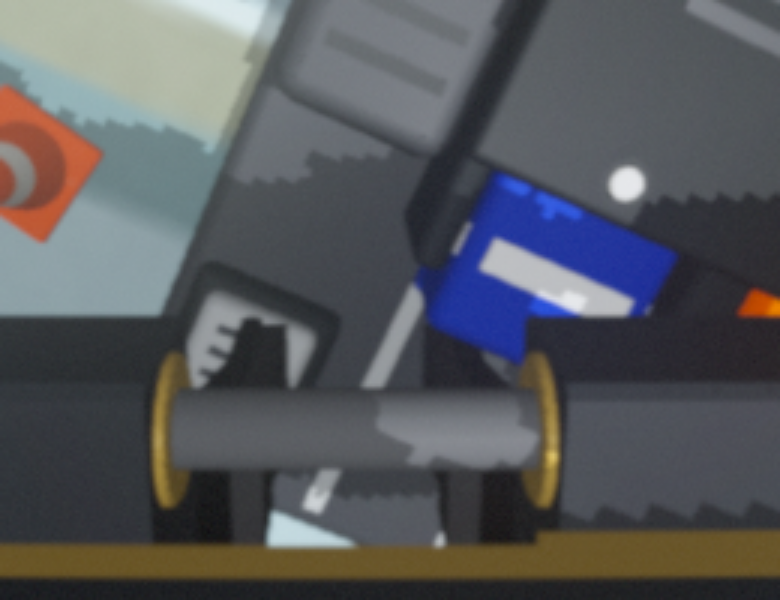

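play_rows(
  increments=[-0.04, 0.09, 0, 0, -0.08, 0.18, 0, 0, -0.08, 0.18, 0, 0, -0.08, 0.18, 0, 0, -0.08, 0.18, 0, 0],
)

```text
time: 6.15
position: [0.6383, -0.157, 0.0297]
tool_rot: [0.845, -0.535, 0.0, -0.0]
ft_force: [-0.2, 0.1, 3.1]
grip_width: 0.027
```

play_rows(
  increments=[-0.08, 0.18, 0, 0, -0.08, 0.18, 0, 0, -0.08, 0.18, 0, 0, -0.08, 0.18, 0, 0, -0.08, 0.18, 0, 0],
)

```text
time: 6.65
position: [0.6285, -0.1572, 0.0297]
tool_rot: [0.845, -0.535, 0.0, -0.0]
ft_force: [-0.6, -0.6, 2.1]
grip_width: 0.0268
```

```bash
python3 - <<'E'
from h import *
o=robot.get_obs();print(o['position'],o['ft_force'],o['moment'])
im=robot.camera('wrist');cv2.imwrite('pics/wrist5.png',cv2.resize(im[120:320,200:460],None,fx=3,fy=3))
E
```

```text
[ 0.6284993  -0.15716385  0.02968849] [-0.6484216  -0.64457754  2.11112022] [ 0.05543587  0.0910486  -0.1029339 ]
```

View pics/wrist5.png

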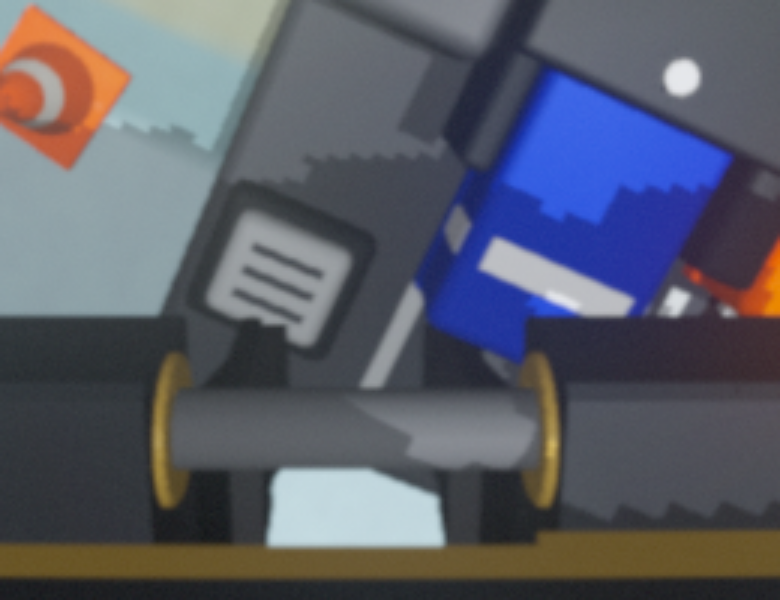

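play_rows(
  increments=[-0.06, 0.14, 0, 0, -0.06, 0.14, 0, 0, -0.06, 0.14, 0, 0, -0.06, 0.14, 0, 0, -0.06, 0.14, 0, 0],
)

```text
time: 7.2
position: [0.6201, -0.1572, 0.0291]
tool_rot: [0.845, -0.535, -0.001, 0.0]
ft_force: [-2.3, 1.0, -0.1]
grip_width: 0.027
```

play_rows(
  increments=[-0.06, 0.14, 0, 0, -0.06, 0.14, 0, 0, -0.06, 0.14, 0, 0, -0.06, 0.14, 0, 0, -0.06, 0.14, 0, 0],
)

```text
time: 7.7
position: [0.6136, -0.1578, 0.0297]
tool_rot: [0.845, -0.535, 0.001, -0.0]
ft_force: [-0.7, -0.6, -0.4]
grip_width: 0.0276
```

play_rows(
  increments=[-0.06, 0.14, 0, 0, -0.06, 0.14, 0, 0, -0.06, 0.14, 0, 0, -0.06, 0.14, 0, 0, -0.06, 0.14, 0, 0],
)

```text
time: 8.2
position: [0.6057, -0.158, 0.0297]
tool_rot: [0.845, -0.535, 0.0, -0.0]
ft_force: [-0.4, 0.2, 1.1]
grip_width: 0.0269
```

```bash
python3 - <<'E'
from h import *
o=robot.get_obs();print(o['position'],o['ft_force'],o['moment'])
im=robot.camera('wrist');cv2.imwrite('pics/wrist6.png',cv2.resize(im[120:320,200:460],None,fx=3,fy=3))
E
```

```text
[ 0.60567487 -0.15801941  0.02970114] [-0.36397275  0.24278612  1.13372108] [ 0.0026359  -0.02093906  0.0301544 ]
```

View pics/wrist6.png

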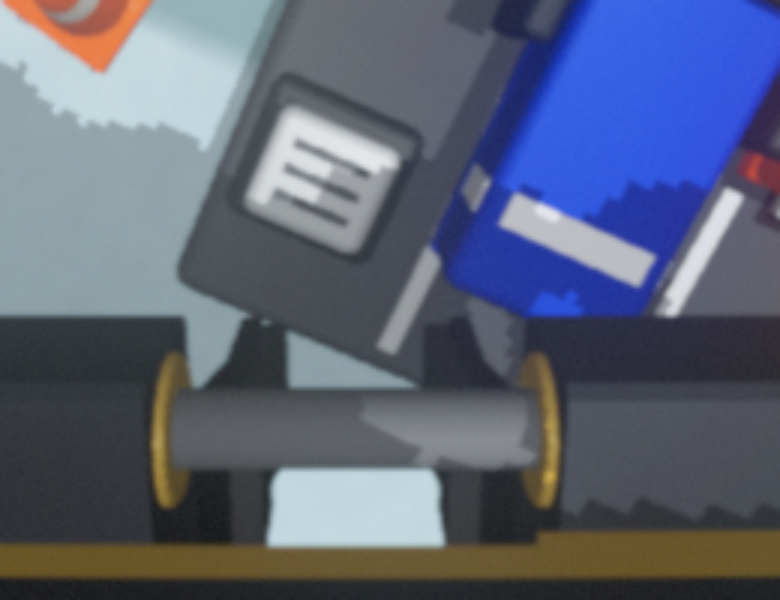

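play_rows(
  increments=[-0.1, 0.23, 0, 0, -0.2, 0.46, 0, 0, -0.2, 0.46, 0, 0, -0.2, 0.46, 0, 0, -0.1, 0.23, 0, 0],
)

```text
time: 8.75
position: [0.5847, -0.1585, 0.0296]
tool_rot: [0.845, -0.535, -0.0, 0.0]
ft_force: [0.8, -0.5, -0.4]
grip_width: 0.027
```

play_rows(
  increments=[0, 0, -1, 0, 0, 0, -2, 0, 0, 0, -3, 0, 0, 0, -4, 0, 0, 0, -4, 0],
)

```text
time: 9.25
position: [0.5855, -0.1585, 0.1714]
tool_rot: [0.845, -0.535, -0.0, -0.0]
ft_force: [0.6, -0.7, -0.2]
grip_width: 0.027
```

play_rows(
  increments=[0, 2, -3, 0, 1, 3, -2, 0, 1, 3, 0, 0, 1, 3, 0, 0, 1, 3, 0, 0],
)

```text
time: 9.75
position: [0.4755, -0.2554, 0.221]
tool_rot: [0.845, -0.535, 0.001, 0.0]
ft_force: [0.1, -0.1, 0.1]
grip_width: 0.0268
```

play_rows(
  increments=[1, 2, 0, 0, 0.5, 1, 0, 0, 0, 0, 0, 0, 0, 0, 0, 0, 0, 0, 0, 0],
)

```text
time: 10.25
position: [0.4562, -0.2802, 0.2197]
tool_rot: [0.845, -0.534, 0.0, -0.0]
ft_force: [-0.1, 1.3, 0.6]
grip_width: 0.0273
```

```bash
python3 - <<'E'
from h import *
im=robot.camera('top');cv2.imwrite('pics/top7.png',cv2.resize(im[110:225,240:480],None,fx=3.3,fy=3.3,interpolation=cv2.INTER_CUBIC))
s=robot.camera('side');cv2.imwrite('pics/side7.png',cv2.resize(s[140:240,230:380],None,fx=5,fy=5))
H,S,V=cv2.split(cv2.cvtColor(im,cv2.COLOR_BGR2HSV))
m=np.zeros(H.shape,np.uint8);m[140:225,310:400]=(((H>105)&(H<130)&(S>120)&(V>60)))[140:225,310:400]
p=cv2.findNonZero(m).reshape(-1,2);print(p.min(0),p.max(0),cv2.minAreaRect(p),ray('top',[[337,p.max(0)[1]+.5]],.02),ray('top',[[337,p.max(0)[1]-4]],.048))
E
```

```text
[327 161] [346 195] ((336.5, 178.0), (34.0, 19.0), 90.0) [[ 0.63688617 -0.18068133  0.02      ]] [[ 0.64155105 -0.18018798  0.048     ]]
```

View pics/top7.png

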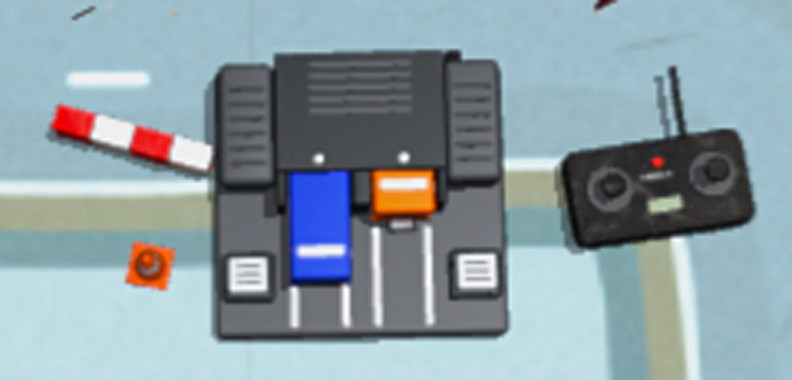

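View pics/side7.png

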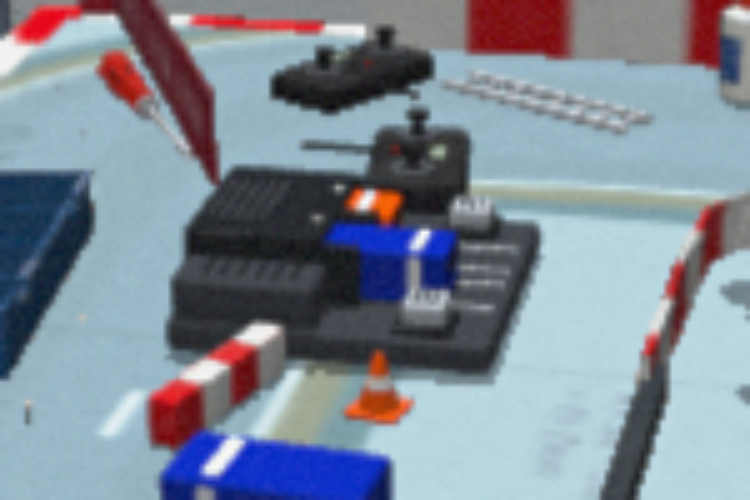

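```bash
python3 -c "
from rig import robot
print(robot.hand_in())"
```

```text
the job is handed in; nothing more can be done
None
```

The job is done and handed in at about 10.4 s of the 32 s allowed; `hand_in()` gives no verdict.

- **What I did:** I pressed the left eject key with one fingertip, with the other finger about 6 mm in front of the blue pack. It trapped the pack, pushing back at about 2 N. I drew that finger back at about 15–20 mm/s until the pack stopped following, backed clear, lifted and moved the hand away.
- **Blue pack:** the last top and side pictures show it standing about 39 mm out of its latched place, by two top-view estimates (the limits are 34–60 mm). It is upright, in line with its bay and clear of the robot.
- **Orange pack and keys:** the orange pack is still in its bay and both keys look up.
- **Surroundings:** the handset, cone and striped block look unmoved. I judged these, the keys and the orange pack by eye against the first pictures, not by measuring them.

None of my checks failed or disagreed.

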